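# Switch the kitchen scale on and zero it for the pot

### The arm

A 7-joint arm with a two-finger parallel gripper is mounted at the origin on a cart in front of the work surface, level with it; the furniture and walls round the work are solid. World frame = base frame: x ahead of the robot, y to its left, z up, the work surface at z = 0. Lengths are in m, angles in rad, forces in N, time in s.
With the tool pointing down it reaches from about 0.4 to 0.875 m from the base axis. Payload 19.3 kg.
Tool frame: the origin (TCP) lies midway between the tips of the shut fingers; the grasp point (between the pads) lies 19 mm behind it; z points along the fingers, y is the line along which they close (so a half turn about z gives the same grasp; the last joint's range is limited). The gripper opens to 85 mm and grips with 20 to 120 N. Pads are 22 mm wide; open, the fingers measure 114 mm over their backs; the gripper's body (76 mm by 85 mm) begins 54 mm behind the grasp point. The pads swing forward as they close: fully open they stand 13 mm farther back than shut.
Start: joints at [1.278, 0.521, -0.036, 1.599, 0.021, 1.021, -0.113], TCP at [0.138, -0.61, 0.231] pointing down, gripper open.
Joint ranges: [-2.91, 2.91], [-0.3, 2.13], [-1.5, 1.42], [0.17, 2.43], [-1.26, 4.41], [0.16, 1.93], [-2.52, 2.52]. Speed limits (rad/s): [1.89, 1.89, 2.39, 2.39, 3.01, 3.01, 3.01].

### API

Orientations are given as [roll, pitch, yaw] about the fixed x, y, z axes, in that order (R = Rz(yaw) Ry(pitch) Rx(roll)).
In Python, from workcell import * gives the robot as it stands. The module is installed in compiled form; this text tells all that it offers.
- The arm moves only by the tool play_rows, never from a script. Its argument "deltas" is a list of rows, each a list of 7 numbers: the shift along the tool's x, y, z in units of 500 mm (1.0 is 500 mm), then the turn, a rotation vector about the tool's x, y, z in units of 120 degrees (1.0 is 120 degrees), then the closure, from 0 (fully open) to 1 (shut). A call has 1 to 10 rows; each row is the pose to reach, as a shift and turn from the pose commanded when the call began, along the tool's axes at that moment; what a row does not reach only later rows make up. A row lasts 1/10 s, in which the tool goes at most 50 mm and 8.59 degrees, less where a joint would pass 70% of its speed; a pose out of reach is approached as far as the arm can. A call with a number of a shift or a turn outside -1 to 1 is refused whole. A call with a gripper value outside its range is refused whole. The fingers move at their own pace and stop on an object; "newtons" is the grip in N (left out, the last holds). Time passes only in rows, so rows that repeat a pose let the fingers close. It gives the time, the measured TCP pose, the force, the opening and the grip force at its end, in the units of the state.
- observe(): the state, without advancing time (a new reading comes with each control period).
- grab_frame(name): name is "scene" or "top"; returns the picture (480x640x3 uint8, red, green, blue); there is no depth.
- get_calibration(name): a dict with "fovy" (degrees; the focal length in pixels is half the picture's height over the tangent of half this angle, whatever the lens; pixels are square), "cx", "cy" (the principal point, pixels), "xyz" and "rotation" of the camera in the world. Camera axes: x right, y down, z forward; pixel columns grow to the right and rows downward; lengths in m; the calibration is good to about 2 mm. A picture is of the moment at which its call begins. get_calibration takes no time and is no camera call.
- job_done(): hands the job in; it is judged then, once.
The state is a dict: "clock": time; "qpos": joint angles; "qd": joint speeds; "joint_efforts": joint torques, N m; "position": TCP position; "tool_rot": TCP orientation; "force": force on the tool from outside, world axes, zero at the start; "moment": the same for the moment, N m; "grip_width": finger opening in m; "finger_force": force on a finger pad.
Only numpy, scipy, OpenCV 4.12 (cv2) and the standard library are available. Lean on these libraries where they do the work, as an engineer would, in place of code of your own. Each camera call takes 0.05 s, during which the arm holds its last target. There are 200 camera calls.

### The job

Get the kitchen scale ready with the clay pot standing on it: with the fingertips push its slide switch (between the two buttons) to the right-hand end as you face it, then press the large round button fully down, hold it for a moment and let it come up again. Be gentle, do not press the large button before the scale is switched on or press the small round button at all, and leave the pot and the things around the scale where they stand.

Things in the scene. Friction and masses are not known exactly. Their poses are not given: they have to be found in the camera images.
- scale: flat grey kitchen scale, 220 x 220 x 34 mm, fixed. Origin: centre of underside; x to its back (away from the robot), y to its left, z up; turned up to 0.36 rad. Bare front strip, deck 30 mm high; aluminium plate (top 34 mm) from local x = -24 to 104 mm. In a row at local x = -85 mm: slide switch in the middle, a round button 85 mm to each side (large and small, either way round). Display is flush
- power_switch (a joint): black slide switch, m: 0 = left end (off), 0.030 = right end (on), it moves along the scale's -y and stays where it is left; friction 1.5 N. It may start up to 8 mm from the left end
- switch_top (a point): centre of the top of the switch's grip, 14 mm above the deck; the grip is a block 24 mm (scale x) x 14 mm (scale y) and moves with the switch. The deck beside it is bare up to the buttons
- zero_button (a joint): travel of the large round button (zeroing), m: 0 = up, 0.005 = fully down; a spring brings it back up, about 4 N when fully down
- zero_top (a point): centre of the top of the large round button, 30 mm in diameter, 8.5 mm above the deck when up; moves down with it
- zero_housing: the large button with its thin round surround, fixed on the scale; origin on the button's axis at deck height, z up
- unit_button (a joint): travel of the small round button (units; to be left alone), m: 0 = up, 0.005 = fully down, same spring
- unit_top (a point): centre of the top of the small round button, 16 mm in diameter, 8.5 mm above the deck when up
- clay_pot: loose terracotta pot with two ears, 86 x 109 x 77 mm, standing on the weighing plate; origin at the centre of its underside, about 135 mm behind the row of controls
- teaspoon: loose steel teaspoon, 130 x 27 x 11 mm, lying on the worktop in front of the scale; origin under its middle
- matchbox: loose matchbox, 36 x 53 x 16 mm, lying in front of the scale; origin under its middle
- egg_cup: loose stoneware egg cup, 47 x 47 x 52 mm, standing right of the scale; origin at the centre of its underside
- salt_shaker: loose salt shaker, 44 x 44 x 90 mm, standing right of the scale; origin at the centre of its underside
Not all that is in view belongs to the job. There is more than one size of the clay_pot; the job needs the middle-sized.

How it is judged:
By the outcome, as a careful person would: the job done as asked, in the order asked, and still so for the second after the job is handed in, with the robot touching nothing.
It also fails if it takes over 32 s, if anything falls off the work surface, if the arm or the gripper's body presses on something with over 40 N, if the wrist force passes 120 N, or if a joint passes its speed limit or range.

## Working session

There is one attempt and no reset: what is moved stays moved. The work goes in short steps, Python scripts to look and compute and a tool call to move; the robot and the scene stay as the last step left them, time stands still between calls to the robot, and variables do not carry over. Pictures are saved under pics/ and viewed, at most 10 in all, crops included, and the job is handed in when it is done.

Besides the shell and the picture viewer there is one more tool, called after "Call:" as a command line: name --pt "numbers of a row" for each row, then --argument value for the rest. play_rows: Moves the arm, as the interface text tells. Its arguments: {"type":"object","properties":{"deltas":{"type":"array"},"newtons":{"type":"number"}},"required":["deltas"]}

```bash
mkdir -p pics; python3 - <<'E'
from workcell import *
import cv2
for n in("scene","top"):
    im=grab_frame(n); cv2.imwrite(f"pics/{n}0.png",im[:,:,::-1]); print(n,get_calibration(n))
s=observe(); print(s)
E
```

```text
scene {'fovy': 55.299595941065746, 'cx': 328.9478152703465, 'cy': 232.8678400106801, 'xyz': array([ 0.25991354, -0.81942267,  0.58388132]), 'rotation': array([-2.27401591,  0.01075858, -0.47606356])}
top {'fovy': 46.526232930239274, 'cx': 319.781791111807, 'cy': 243.46799479138545, 'xyz': array([ 0.46646252, -0.23148766,  0.97613534]), 'rotation': array([-3.05054356, -0.00917771, -1.5959342 ])}
{'clock': 0.1, 'qpos': array([ 1.2778025 ,  0.52194332, -0.036315  ,  1.59993192,  0.02122106,
        1.02111188, -0.11279421]), 'qd': array([-0.00093425, -0.00214265, -0.00075385, -0.00073783,  0.00025458,
       -0.00154247,  0.00171849]), 'joint_efforts': array([ 3.62422623e-03, -9.28481627e+01,  1.98368043e+00, -3.70531118e+01,
        1.80364901e-02,  5.43075163e-03,  6.46548074e-05]), 'position': array([ 0.13798609, -0.60927423,  0.23079718]), 'tool_rot': array([-3.14058808e+00,  9.46586700e-05,  2.22788566e-01]), 'force': array([-0.97048646,  0.33441026,  0.37063094]), 'moment': array([ 0.01660615,  0.02209341, -0.0769125 ]), 'finger_force': 0.0, 'grip_width': 0.08531794158002068}
```

View pics/scene0.png

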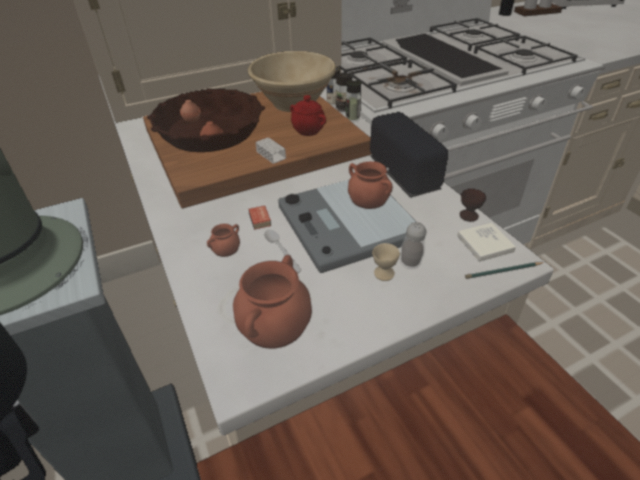

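View pics/top0.png

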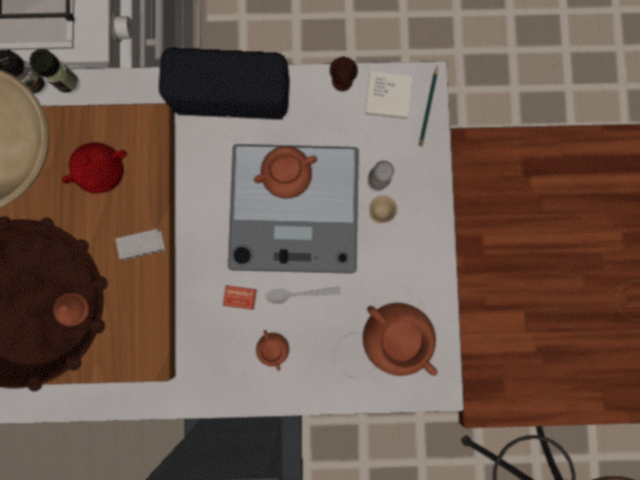

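The scene view shows the scale in the middle, with the middle-sized pot on its plate at (370,185). In the top view:
- **Scale:** corners are about (233,145) and (357,271).
- **Controls:** large button (242,255) on the left, switch grip (284,256), small button (343,258) on the right.
- **Pots:** small (272,350), middle on the scale (286,172), large (400,340). The one on the scale fits the description, and it stays where it is.

Next I'll measure the controls and confirm with one enlarged crop.

```bash
cat > h.py <<'E'
import numpy as np, cv2
from scipy.spatial.transform import Rotation as R
from workcell import *
def ray(n,u,v,z):
    c=get_calibration(n); f=240/np.tan(np.radians(c["fovy"])/2)
    d=R.from_euler("xyz",c["rotation"]).apply([(u-c["cx"])/f,(v-c["cy"])/f,1])
    return c["xyz"]+d*(z-c["xyz"][2])/d[2]
def proj(n,p):
    c=get_calibration(n); f=240/np.tan(np.radians(c["fovy"])/2)
    q=R.from_euler("xyz",c["rotation"]).inv().apply(np.array(p)-c["xyz"])
    return q[...,:2]/q[...,2:]*f+[c["cx"],c["cy"]]
def dark(n,box,t):
    im=cv2.imread(f"pics/{n}0.png"); x,y,w,h=box
    m=(im[y:y+h,x:x+w].max(2)<t).astype(np.uint8)
    k,l,s,c=cv2.connectedComponentsWithStats(m)
    return [(s[i][:5]+[x,y,0,0,0],c[i]+[x,y]) for i in range(1,k) if s[i][4]>8]
E
python3 - <<'E'
from h import *
im=cv2.imread("pics/top0.png")
for s,c in dark("top",(230,240,128,32),50): print("top",s,c.round(1),ray("top",*c,.038).round(4))
for s,c in dark("scene",(275,185,75,75),45): print("scene",s,c.round(1),ray("scene",*c,.038).round(4))
for u,v in((233,145),(357,147),(356,271),(229,270)): print(ray("top",u,v,.03).round(4))
a=cv2.resize(im[235:275,225:362],None,fx=5.5,fy=5.5,interpolation=cv2.INTER_CUBIC)
b=cv2.resize(cv2.imread("pics/scene0.png")[180:270,270:420],None,fx=5,fy=5*.8,interpolation=cv2.INTER_CUBIC)
w=max(a.shape[1],b.shape[1]); pad=lambda x:cv2.copyMakeBorder(x,0,0,0,w-x.shape[1],0)
cv2.imwrite("pics/crop.png",np.vstack([pad(a),pad(b)])); print(a.shape,b.shape)
E
```

```text
top [234 247  17  17 214] [241.6 254.9] [ 0.5358 -0.1103  0.038 ]
top [278 250  11  13 116] [283.3 255.9] [ 0.5323 -0.1803  0.038 ]
top [339 254   8   8  52] [342.2 257.5] [ 0.5273 -0.2795  0.038 ]
[ 0.727  -0.0968  0.03  ]
[ 0.7186 -0.3109  0.03  ]
[ 0.5043 -0.3025  0.03  ]
[ 0.5113 -0.0876  0.03  ]
(220, 754, 3) (360, 750, 3)
```

View pics/crop.png

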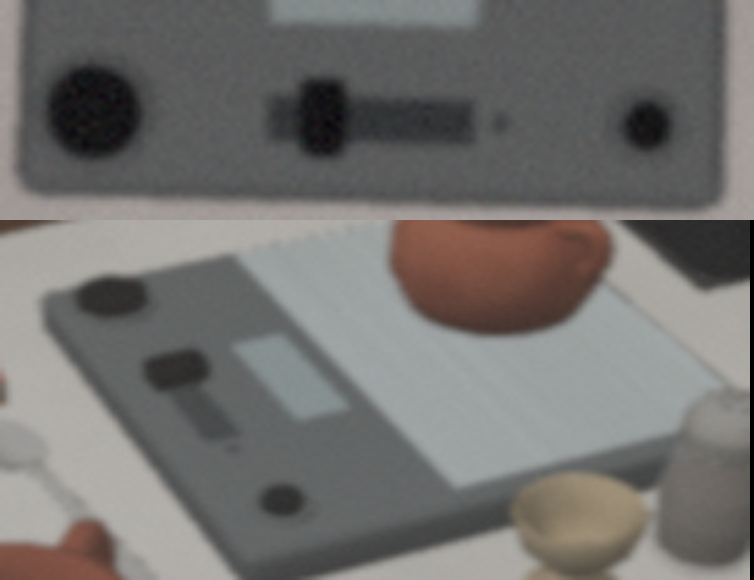

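The crop confirms the large button at left (95,110), the grip (323,117) near the left end of its slot, and the small button at right (647,125). The spacing of 169 mm fits the given 170 mm. Next: a cross-check with the scene camera, then the first move.

```bash
cat >> h.py <<'E'
def frame():
    b=[ray("top",*p,.0385) for p in((241.6,254.9),(342.2,257.5))]
    y=(b[0]-b[1])[:2]; y/=np.hypot(*y); return (b[0]+b[1])[:2]/2,y,np.array([y[1],-y[0]])
def L(yl,z,xl=0): # row-local -> world
    o,y,x=frame(); return np.r_[o+y*yl+x*xl,z]
def delta(cur,curR,tgt,yaw):
    r=R.from_euler("xyz",curR); t=R.from_euler("xyz",[np.pi,0,yaw])
    return np.r_[r.inv().apply(np.array(tgt)-cur)/.5,(r.inv()*t).as_rotvec()/np.radians(120)].round(4)
E
python3 - <<'E'
from h import *
o,y,x=frame(); psi=np.arctan2(-y[0],y[1]); print(o,psi)
g=ray("top",283.3,255.9,.044)[:2]-o; print("grip local",g@x,g@y)
for s,c in dark("scene",(275,185,75,75),62): print(s,c.round(1))
print("pred",proj("scene",np.array([L(85,.0385) if 0 else L(.085,.0385),L(g@y,.042),L(-.085,.0385)])).round(1))
s=observe(); t=L(.043,.12); print(t,psi+np.pi/2,delta(s["position"],s["tool_rot"],[*t[:2],.231],psi+np.pi/2))
E
```

```text
[ 0.53146561 -0.19485908] -0.05041143773161474
grip local -0.00023977772453027474 0.01420412430710236
[286 195  13   9  93] [291.9 199. ]
[299 213  12   9  85] [304.9 217.1]
[323 247   7   7  41] [326.  249.9]
pred [[292.5 197. ]
 [305.5 215.1]
 [326.7 247.9]]
[ 0.53363238 -0.1519137   0.12      ] 1.5203848890632818 [ 9.738e-01 -7.173e-01  2.000e-04 -4.000e-04 -3.000e-04 -6.196e-01]
```

Call:
play_rows --pt "0.974 -0.717 0 0 0 -0.62 1" --pt "0.974 -0.717 0 0 0 -0.62 1" --pt "0.974 -0.717 0 0 0 -0.62 1" --pt "0.974 -0.717 0 0 0 -0.62 1" --pt "0.974 -0.717 0 0 0 -0.62 1" --pt "0.974 -0.717 0 0 0 -0.62 1" --pt "0.974 -0.717 0 0 0 -0.62 1" --pt "0.974 -0.717 0 0 0 -0.62 1" --pt "0.974 -0.717 0 0 0 -0.62 1" --pt "0.974 -0.717 0 0 0 -0.62 1" --newtons 20

```text
clock: 1.1
position: [0.4661, -0.2299, 0.2313]
tool_rot: [-3.141, -0.0, 1.525]
force: [1.4, -1.5, 0.3]
grip_width: 0.0001
finger_force: 0.0
```

```bash
cat > d.py <<'E'
from h import *
import sys
yl,z=map(float,sys.argv[1:3]); s=observe(); o,y,x=frame(); t=L(yl,z)
q=s["position"][:2]-o
print(s["clock"],"local x,y,z",(q@x).round(4),(q@y).round(4),s["position"][2].round(4),"rpy",s["tool_rot"].round(3),"F",s["force"].round(2),"w",s["grip_width"].round(4),"max qd",abs(s["qd"]).max().round(3))
print("delta",delta(s["position"],s["tool_rot"],t,1.5204))
E
python3 d.py .043 .12
```

```text
Traceback (most recent call last):
  File "d.py", line 5, in <module>
    print(s["clock"],"local x,y,z",(q@x).round(4),(q@y).round(4),s["position"][2].round(4),"rpy",s["tool_rot"].round(3),"F",s["force"].round(2),"w",s["grip_width"].round(4),"max qd",abs(s["qd"]).max().round(3))
                                                                                                                                                    ^^^^^^^^^^^^^^^^^^^^^
AttributeError: 'float' object has no attribute 'round'
```

```bash
sed -i 's/s\["grip_width"\].round(4)/round(s["grip_width"],4)/' d.py; python3 d.py .043 .12
```

```text
1.1 local x,y,z -0.0635 -0.0383 0.2313 rpy [-3.141 -0.     1.525] F [ 1.43 -1.46  0.25] w 0.0001 max qd 1.108
delta [ 1.620e-01  1.277e-01  2.225e-01 -1.000e-04 -0.000e+00  2.100e-03]
```

Call:
play_rows --pt "0.16 0.128 0.22 0 0 0 1" --pt "0.16 0.128 0.22 0 0 0 1" --pt "0.16 0.128 0.22 0 0 0 1" --pt "0.16 0.128 0.22 0 0 0 1" --pt "0.16 0.128 0.22 0 0 0 1" --pt "0.16 0.128 0.22 0 0 0 1"

```text
clock: 1.7
position: [0.533, -0.1557, 0.1218]
tool_rot: [3.141, 0.001, 1.52]
force: [-0.6, -0.6, -0.1]
grip_width: 0.0002
finger_force: 0.0
```

```bash
python3 d.py .043 .037; python3 - <<'E'
from h import *
a=grab_frame("top")[200:300,200:380,::-1]; b=grab_frame("scene")[130:270,240:420,::-1]
k=lambda i:cv2.resize(i,None,fx=3,fy=3,interpolation=cv2.INTER_CUBIC)
cv2.imwrite("pics/p1.png",np.vstack([k(a)[:180*3],k(b)])[:, :][:600+120][:720][-600:] if 0 else np.hstack([cv2.resize(a,(400,222)),np.zeros((222,1,3),np.uint8),cv2.resize(b,(286,222))]))
E
```

```text
1.7 local x,y,z -0.0004 0.0392 0.1218 rpy [3.141e+00 1.000e-03 1.520e+00] F [-0.59 -0.64 -0.13] w 0.0002 max qd 0.017
delta [ 0.0077  0.0008  0.1697  0.0002  0.0003 -0.    ]
```

View pics/p1.png

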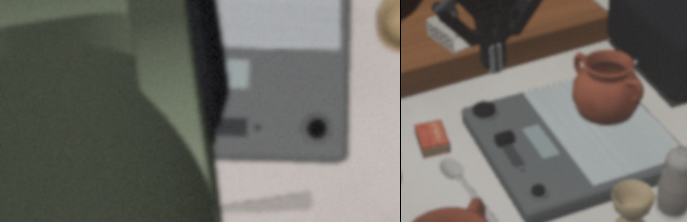

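The arm hides the left of the top view. The scene view shows the shut fingers above the gap between the large button and the switch, with everything in place. I'll descend beside the switch.

Call:
play_rows --pt "0.008 0 0.05 0 0 0 1" --pt "0.008 0 0.1 0 0 0 1" --pt "0.008 0 0.13 0 0 0 1" --pt "0.008 0 0.15 0 0 0 1" --pt "0.008 0 0.162 0 0 0 1" --pt "0.008 0 0.168 0 0 0 1" --pt "0.008 0 0.168 0 0 0 1" --pt "0.008 0 0.168 0 0 0 1"

```text
clock: 2.6
position: [0.5337, -0.1509, 0.0378]
tool_rot: [3.141, 0.0, 1.521]
force: [0.6, -0.1, -0.2]
grip_width: -0.0002
finger_force: 0.0
```

```bash
python3 d.py .003 .037; python3 - <<'E'
from h import *
b=grab_frame("scene")[150:270,250:400,::-1]
cv2.imwrite("pics/p2.png",cv2.resize(b,None,fx=4,fy=4,interpolation=cv2.INTER_CUBIC))
E
```

```text
2.6 local x,y,z 0.0 0.044 0.0378 rpy [3.141 0.    1.521] F [ 0.63 -0.11 -0.22] w -0.0002 max qd 0.002
delta [-0.0821 -0.0001  0.0017  0.0003  0.0001  0.0004]
```

View pics/p2.png

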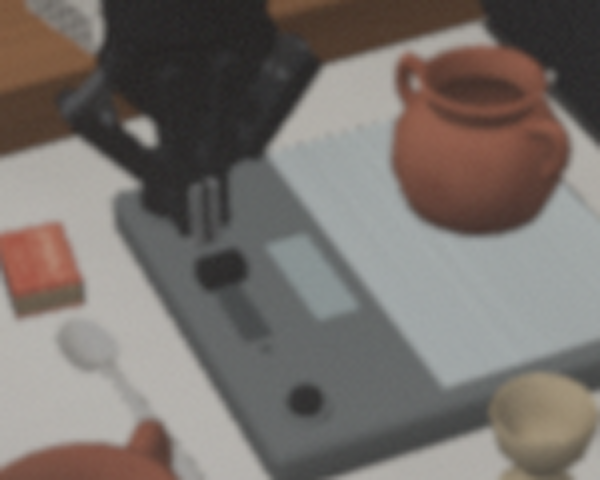

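The fingers stand between the large button and the grip (220,268), touching nothing. I'll push slowly to the right.

Call:
play_rows --pt "-0.008 0 0 0 0 0 1" --pt "-0.016 0 0 0 0 0 1" --pt "-0.024 0 0 0 0 0 1" --pt "-0.032 0 0 0 0 0 1" --pt "-0.04 0 0 0 0 0 1" --pt "-0.048 0 0 0 0 0 1" --pt "-0.056 0 0 0 0 0 1" --pt "-0.064 0 0 0 0 0 1" --pt "-0.072 0 0 0 0 0 1" --pt "-0.072 0 0 0 0 0 1"

```text
clock: 3.65
position: [0.5314, -0.1875, 0.0372]
tool_rot: [-3.141, 0.0, 1.521]
force: [-0.6, 0.7, 0.1]
grip_width: 0.0003
finger_force: 0.0
```

```bash
python3 d.py .003 .037
```

```text
3.65 local x,y,z -0.0004 0.0073 0.0372 rpy [-3.141  0.     1.521] F [-0.61  0.75  0.12] w 0.0003 max qd 0.01
delta [-0.0087  0.0008  0.0005 -0.0001  0.0002  0.0001]
```

Now the end of travel, in 0.5 mm steps, watching the force.

Call:
play_rows --pt "-0.002 0 0 0 0 0 1" --pt "-0.004 0 0 0 0 0 1" --pt "-0.006 0 0 0 0 0 1" --pt "-0.007 0 0 0 0 0 1" --pt "-0.008 0 0 0 0 0 1" --pt "-0.008 0 0 0 0 0 1"

```text
clock: 4.25
position: [0.5313, -0.1907, 0.0372]
tool_rot: [-3.141, -0.0, 1.521]
force: [-0.1, 1.0, -0.2]
grip_width: 0.0002
finger_force: 0.5
```

```bash
python3 d.py .003 .037
```

```text
4.25 local x,y,z -0.0004 0.0041 0.0372 rpy [-3.141 -0.     1.521] F [-0.08  0.95 -0.2 ] w 0.0002 max qd 0.001
delta [-0.0022  0.0007  0.0005 -0.0001 -0.      0.0004]
```

Call:
play_rows --pt "-0.001 0 0 0 0 0 1" --pt "-0.002 0 0 0 0 0 1" --pt "-0.002 0 0 0 0 0 1"

```text
clock: 4.55
position: [0.5313, -0.1916, 0.0373]
tool_rot: [-3.141, -0.0, 1.521]
force: [-0.8, 2.9, 0.0]
grip_width: -0.0005
finger_force: 1.4
```

Call:
play_rows --pt "-0.001 0 0 0 0 0 1" --pt "-0.002 0 0 0 0 0 1" --pt "-0.002 0 0 0 0 0 1"

```text
clock: 4.85
position: [0.5313, -0.1917, 0.0372]
tool_rot: [-3.141, -0.001, 1.522]
force: [-1.3, 8.3, 0.2]
grip_width: 0.0001
finger_force: 3.9
```

```bash
python3 d.py .003 .037; python3 - <<'E'
from h import *
b=grab_frame("scene")[150:270,250:400,::-1]
cv2.imwrite("pics/p3.png",cv2.resize(b,None,fx=4,fy=4,interpolation=cv2.INTER_CUBIC))
E
```

```text
4.85 local x,y,z -0.0003 0.0031 0.0372 rpy [-3.141e+00 -1.000e-03  1.522e+00] F [-1.35  8.3   0.16] w 0.0001 max qd 0.002
delta [-0.0002  0.0007  0.0005 -0.0001 -0.0005  0.0008]
```

View pics/p3.png

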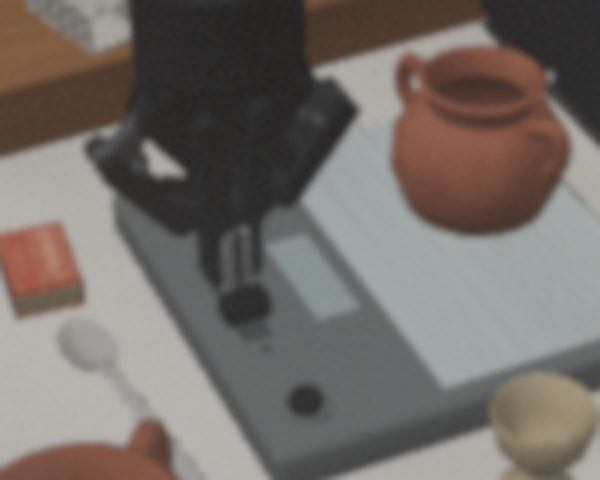

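The switch is at its right end: the force rose at local y 3.1 mm where 3.0 was predicted, and the grip is now at (245,305). I'll back off, rise and go over the large button.

Call:
play_rows --pt "0.01 0 0 0 0 0 1" --pt "0.03 0 0 0 0 0 1" --pt "0.04 0 -0.03 0 0 0 1" --pt "0.06 0 -0.06 0 0 0 1" --pt "0.1 0 -0.06 0 0 0 1" --pt "0.14 0 -0.06 0 0 0 1" --pt "0.164 0 -0.06 0 0 0 1" --pt "0.164 0 -0.06 0 0 0 1" --pt "0.164 0 -0.06 0 0 0 1"

```text
clock: 5.8
position: [0.5355, -0.1112, 0.0678]
tool_rot: [3.141, 0.001, 1.521]
force: [0.3, -0.7, -0.0]
grip_width: 0.0003
finger_force: 0.0
```

```bash
python3 d.py .085 .0405
```

```text
5.8 local x,y,z -0.0002 0.0837 0.0678 rpy [3.141e+00 1.000e-03 1.521e+00] F [ 0.26 -0.7  -0.04] w 0.0003 max qd 0.016
delta [0.0026 0.0003 0.0545 0.0002 0.0003 0.0005]
```

Call:
play_rows --pt "0.003 0 0.02 0 0 0 1" --pt "0.003 0 0.04 0 0 0 1" --pt "0.003 0 0.05 0 0 0 1" --pt "0.003 0 0.056 0 0 0 1" --pt "0.003 0 0.06 0 0 0 1" --pt "0.003 0 0.063 0 0 0 1" --pt "0.003 0 0.065 0 0 0 1" --pt "0.003 0 0.065 0 0 0 1"

```text
clock: 6.6
position: [0.5353, -0.1094, 0.0349]
tool_rot: [-3.141, 0.0, 1.521]
force: [-2.2, -0.5, 3.3]
grip_width: -0.0005
finger_force: 1.6
```

```bash
python3 d.py .085 .0335
```

```text
6.6 local x,y,z -0.0004 0.0855 0.0349 rpy [-3.141  0.     1.521] F [-2.17 -0.5   3.31] w -0.0005 max qd 0.004
delta [-0.001   0.0009  0.0027 -0.0001  0.0001  0.0004]
```

Call:
play_rows --pt "0 0 0.001 0 0 0 1" --pt "0 0 0.002 0 0 0 1" --pt "0 0 0.003 0 0 0 1" --pt "0 0 0.003 0 0 0 1"

```text
clock: 7.0
position: [0.5355, -0.1094, 0.0334]
tool_rot: [3.141, 0.0, 1.521]
force: [-3.8, -0.5, 6.5]
grip_width: -0.0001
finger_force: 3.3
```

Call:
play_rows --pt "0 0 0.001 0 0 0 1" --pt "0 0 0.0015 0 0 0 1" --pt "0 0 0.0015 0 0 0 1"

```text
clock: 7.3
position: [0.5355, -0.1094, 0.0329]
tool_rot: [3.141, 0.0, 1.521]
force: [-4.4, -0.1, 13.7]
grip_width: -0.0005
finger_force: 6.3
```

The force has climbed past the spring's 4 N (13.7 N at z 0.0329), so the button is at its bottom. I'll hold, then rise straight up and away.

Call:
play_rows --pt "0 0 0 0 0 0 1" --pt "0 0 0 0 0 0 1" --pt "0 0 0 0 0 0 1" --pt "0 0 0 0 0 0 1" --pt "0 0 0 0 0 0 1" --pt "0 0 0 0 0 0 1" --pt "0 0 0 0 0 0 1"

```text
clock: 8.0
position: [0.5355, -0.1094, 0.0329]
tool_rot: [3.141, 0.0, 1.521]
force: [-5.3, -0.7, 12.7]
grip_width: 0.0
finger_force: 6.1
```

Call:
play_rows --pt "0 0 -0.01 0 0 0 1" --pt "0 0 -0.03 0 0 0 1" --pt "0 0 -0.08 0 0 0 1" --pt "0 0 -0.16 0 0 0 1" --pt "0 0 -0.24 0 0 0 1" --pt "0 0 -0.32 0 0 0 1" --pt "0 0 -0.36 0 0 0 1" --pt "0 0 -0.36 0 0 0 1" --pt "0 0 -0.36 0 0 0 1"

```text
clock: 8.9
position: [0.5355, -0.1094, 0.2129]
tool_rot: [3.141, 0.0, 1.521]
force: [-0.3, 0.3, -0.7]
grip_width: 0.0001
finger_force: 0.0
```

```bash
python3 - <<'E'
from h import *
b=grab_frame("scene"); cv2.imwrite("pics/scene9.png",b[:,:,::-1])
i=lambda a:cv2.resize(a[150:310,200:440],None,fx=3.3,fy=3.3,interpolation=cv2.INTER_CUBIC)
cv2.imwrite("pics/p4.png",i(b[:,:,::-1]))
print(proj("scene",np.array([L(.0142,.042),L(-.015,.042)])).round(1))
import h
m=cv2.imread("pics/scene9.png"); cv2.imwrite("pics/end0.png",m)
for s,c in dark("end",(275,185,75,75),62): print(s,c.round(1))
E
```

```text
[[305.5 215.1]
 [311.4 223.8]]
[286 195  13   9  93] [292.  199.1]
[305 222  12   9  91] [310.5 225.9]
[323 247   7   6  37] [325.9 249.5]
```

View pics/p4.png

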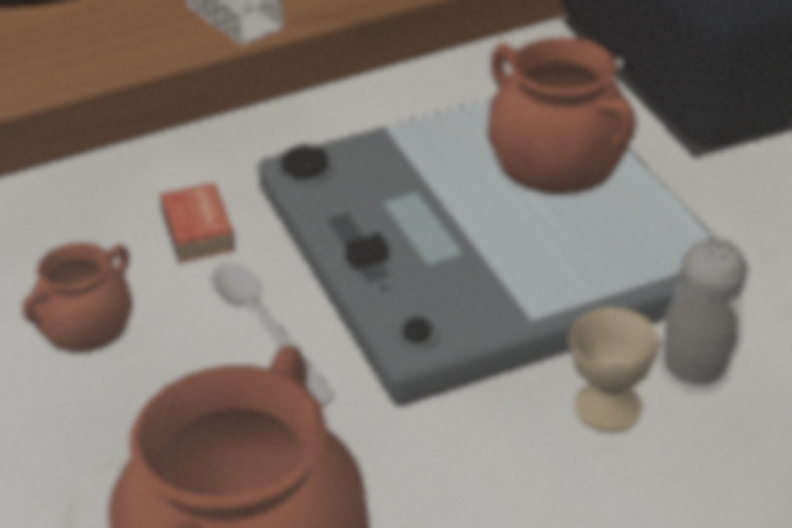

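The switch is at its right end (366,250 in the crop), the large button is back up at the same pixels as before (304,161), and nothing else has moved.

```bash
python3 -c "
from workcell import *
print(job_done())"
```

```text
the job is handed in; nothing more can be done
None
```

The scale's switch is pushed to the right-hand end, and after that the large button was pressed to its stop, held about 0.7 s and let up; the small button, the pot and the other things were left alone, and the job was handed in at about 9 s.

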